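# Tap the drain boss by half turns in the grow tent

## Task

Slide the red safety catch fully open, then crank the tap into the white drain boss by its black knob: half a turn forward (clockwise from above), a quarter turn back, and again, until after one full turn of depth the red depth collar sits down on the boss. Leave the tap there with the catch open, let go, and do not disturb the loose parts, bottle and brush around the stand.

Things in the scene. Friction and masses are not known exactly. Their poses are not given: they have to be found in the camera images.
- tapper: Grey hand-cranked tapping stand, fixed to the bench. Origin: on the vertical spindle axis, at bench level. Its +y points from the spindle to the column and the catch. Base plate 170 (x) by 270 (y, -90 to +180) by 15 mm; overhanging arm 50 mm wide, top at 120 mm, to y = +175. Nothing on it is higher than 195 mm. The crank turns about this axis.
- boss_top (a point): Centre of the top of the white drain boss (46 mm round, 65 mm above the bench), held in the stand's vice on the spindle axis, the brass tap standing in it. The red depth collar on the tap (42 mm round) is 4 mm above it at the start. Right-hand thread: clockwise seen from above goes forward, sinking 4 mm per turn; turning back raises it.
- crank_grip (a point): Middle of the upright black crank knob, 20 mm in diameter, from 142 to 190 mm above the bench, on the end of the flat steel crank arm (arm top at 142 mm); this point is at 168 mm. Circles at radius 55 mm about the spindle axis; starts on the tapper's -y side. The knob spins freely on its pin, so the hand may keep its orientation. The crank stays where it is left.
- advance (a joint): Furthest the tap has ever been turned forward (clockwise from above), rad; shown by the yellow pointer ring under the crank, which the crank drags forward and leaves behind when it backs off. 0 at the start; 2 pi at the hard stop, the red collar down on the boss. About 8 N at the knob drives it in new thread, 2 N in thread already cut or backwards.
- backoff (a joint): How far the crank now stands back (counter-clockwise from above) from the furthest point reached, rad, 0 or more. The crank's angle forward from the start is advance minus backoff.
- catch_grip (a point): On the axis of the upright red knob of the red safety catch, 20 mm in diameter, from 142 to 182 mm above the bench; this point is at 164 mm. With the catch closed it lies 95 mm from the spindle axis on the tapper's +y side; two prongs then straddle the crank's short tail and lock the crank.
- catch (a joint): Safety catch, a straight slide along the tapper's +y (away from the spindle), m: about 0 closed, 0.04 fully open at its stop. Takes about 3 N; stays where it is left.
- spare_boss_a: Bystander: spare white plastic boss, flange 60 mm round, 28 mm tall; origin under its centre.
- spare_boss_b: Bystander: a second spare white boss, same size and origin.
- oil_bottle: Bystander: small clear bottle with yellow cap, 44 mm round, 110 mm tall, upright; origin under its centre.
- hose_barb: Bystander: brass hose barb, 28 mm round, 38 mm tall, upright; origin under its centre.
- chip_brush: Bystander: small hand brush about 180 mm long, lying flat; origin at the middle of its underside.

How it is judged:
On the way, in this order (a step that is already met when the one before it is completed fails the run):
1. the catch is slid fully open (at least 34 of 40 mm) before the crank is turned (value of joint catch above 0.034 m and value of joint advance below 0.3 rad), for 0.1 s.
2. first forward stroke: about half a turn (150 deg or more) (value of joint advance above 2.6 rad).
3. backed off about a quarter turn (70 deg or more), the first stroke having gone no further than 225 deg (value of joint backoff above 1.2 rad and value of joint advance below 3.93 rad).
4. second forward stroke, to about three quarters of a turn in all (235 deg or more) (value of joint advance above 4.1 rad).
5. backed off about a quarter turn (70 deg or more) again, having gone no further than 315 deg (value of joint backoff above 1.2 rad and value of joint advance below 5.5 rad).
6. forward to the full turn, the depth collar down on the boss (value of joint advance above 6.1 rad and value of joint backoff below 0.25 rad), for 0.2 s.
At the end, for the whole second after the job is handed in: The tap has been turned one full turn in (advance within about 10 deg of its stop) and the crank is left there, backed off by less than about 14 deg and at rest; the catch is still open (at least 34 of its 40 mm) (all of step 6 and value of joint catch above 0.034 m and value of joint backoff above -0.1 rad and velocity of joint each of advance, backoff below 0.05 rad/s and velocity of joint backoff above -0.05 rad/s); the robot touches nothing.
It fails at once if the crank is backed off far more than a quarter turn (over 140 deg) (value of joint backoff above 2.45 rad).
It fails at once if the crank is forced forward (over 17 deg) while the catch is not clear of it (open less than 15 mm) (value of joint catch below 0.015 m and value of joint advance above 0.3 rad).
It fails at once if a bystander is moved by more than 30 mm (distance of any of spare_boss_a, spare_boss_b, oil_bottle, hose_barb, chip_brush from where it was at the start of the episode above 0.03 m).
It fails at once if the oil bottle is tipped over (angle between oil_bottle's own z axis and vertical above 0.6 rad).
It also fails if it takes over 64 s, if anything falls off the work surface, if the arm or the gripper's body presses on something with over 40 N, if the wrist force passes 120 N, or if a joint passes its speed limit or range.

## Robot

A 6-joint arm with a two-finger parallel gripper is mounted at the origin on the work surface. World frame = base frame: x ahead of the robot, y to its left, z up, the work surface at z = 0. Lengths are in m, angles in rad, forces in N, time in s.
With the tool pointing down it reaches from about 0.35 to 0.975 m from the base axis. Payload 7.1 kg.
Tool frame: the origin (TCP) lies at the centre of the arm's flange, where the gripper is bolted on; the fingertips stand 182 mm ahead of it and the grasp point (between the pads) lies 163 mm ahead of it (bot.tcp_to_tips is the distance from the TCP to the fingertips, in m); x points along the fingers, y is the direction in which the jaws open and shut, and the axes are right-handed (so a half turn about x gives the same grasp; the last joint's range is limited). The gripper opens to 88 mm and grips with 3 to 60 N. Pads are 20 mm wide; open, the fingers measure 115 mm over their backs; the gripper's body (75 mm by 178 mm) begins 61 mm behind the grasp point.
Start: joints at [1.273, 0.423, 1.63, -0, 1.089, -0.019], TCP at [0.172, 0.601, 0.405] pointing down, gripper open.
Joint ranges: [-3, 3], [-0.9, 2.11], [0.09, 2.58], [-1.31, 4.45], [0.11, 2.69], [-2.54, 2.54]. Speed limits (rad/s): [2.39, 2.39, 3.01, 3.14, 3.14, 3.14].

## Interface

Orientations are given as a unit quaternion [x, y, z, w].
In Python, from rig import bot, optics, ticket gives the robot as it stands.
- The arm moves only by the tool carry_out, never from a script. Its argument "targets" is a list of rows, each a list of 6 numbers: the shift along the tool's x, y, z in cm, then the turn, a rotation vector about the tool's x, y, z in degrees. In form: [[tx, ty, tz, wx, wy, wz], ...]. A call has 1 to 10 rows; each row shifts and turns the commanded pose from where the row before left it, along the tool's axes as they then stand; what a row does not reach is not made up. A row lasts 1/10 s, in which the tool goes at most 50 mm and 8.59 degrees, less where a joint would pass 70% of its speed; a pose out of reach is approached as far as the arm can. A call is refused whole if a number of a shift passes 5 or a number of a turn 8.59, either way. A call with a gripper value outside its range is refused whole. "hand" is the opening, from 0 (shut) to 1 (fully open), set as the call begins (left out, the last holds). The fingers move at their own pace and stop on an object; "grip_force" is the grip in N (left out, the last holds). Time passes only in rows, so rows that do not move let the fingers close. It gives the time, the measured TCP pose, the force and the opening at its end, in the units of the state.
- bot.read_state(): the state, without advancing time (a new reading comes with each control period).
- optics.camera(name): name is "scene" or "top" or "wrist"; returns a dict with "pixels" (420x560x3 uint8, blue, green, red), "z_map" (420x560 float32, m along the optical axis (not along the pixel's ray), 0 where there is no reading), "fovy" (degrees; the focal length in pixels is half the picture's height over the tangent of half this angle, whatever the lens; pixels are square), "cx", "cy" (the principal point, pixels), "cam_to_world" (4x4, takes a point from camera to world coordinates); the wrist camera has in their place "T_tool_cam" (4x4, takes a point from camera to tool coordinates, whose origin is the TCP and whose axes are the tool frame's). Camera axes: x right, y down, z forward; pixel columns grow to the right and rows downward; lengths in m; the calibration is good to about 2 mm. The wrist camera is an equidistant fisheye: a pixel r from the principal point sees the ray r / f radians off the axis. A picture is of the moment at which its call begins: read the wrist's pose just before it.
- ticket.close_job(): hands the job in, once; it reports no verdict.
Trained networks look in a picture, given as the dict that the camera call returned (one of the last four; its "shot" number tells which), for a name from the list of things; names that differ only in an ending like _2 or _b are one class to them, and where a whole thing is asked for, a point or a joint stands for the part that bears it (a point fixed in the world has none). Each returns a list of dicts, best first, with "p" (0 to 1); they miss things now and then, are a little off and sometimes report something else, mostly with a low value. They report only what shows in the picture. A call takes as long as a camera call.
- optics.search_frame(picture, thing): "centre" ([x, y, z] in m, in world coordinates, good to about 4 mm: the middle of the surface that is visible of it).
- optics.place_of(picture, thing): "centre" ([x, y, z] in m, in world coordinates, good to about 4 mm: a listed point, or the origin of a listed thing).
The state is a dict: "t": time; "joint_positions": joint angles; "qd": joint speeds; "joint_torque": joint torques, N m; "position": TCP position; "tool_rot": TCP orientation; "wrist_force": force on the tool from outside, world axes, zero at the start; "wrist_torque": the same for the moment, N m; "gripper_width": opening from 0.0 (shut) to 1.0 (fully open).
Only numpy, scipy, OpenCV 4.12 (cv2) and the standard library are available. Lean on these libraries where they do the work, as an engineer would, in place of code of your own. Each camera call takes 0.05 s, during which the arm holds its last target.

## Working session

There is one attempt and no reset: what is moved stays moved. The work goes in short steps, Python scripts to look and compute and a tool call to move; the robot and the scene stay as the last step left them, time stands still between calls to the robot, and variables do not carry over. Pictures are saved under pics/ and viewed, and the job is handed in when it is done.

Besides the shell and the picture viewer there is one more tool, called after "Emit:" by a JSON object that holds its "fn" and its "kwargs", one argument or row to a line. carry_out: Moves the arm, as the interface text tells. Its arguments: {"type":"object","properties":{"targets":{"type":"array","items":{"type":"array","items":{"type":"number"}}},"hand":{"type":"number"},"grip_force":{"type":"number"}},"required":["targets"]}

```bash
mkdir -p pics; ls; cat > h.py <<'E'
from rig import bot, optics, ticket
import numpy as np, cv2
from scipy.spatial.transform import Rotation as R
def st():
    s=bot.read_state(); print('t',round(s['t'],2),'pos',np.round(s['position'],4),'q',np.round(s['tool_rot'],4),'F',np.round(s['wrist_force'],1),'g',round(s['gripper_width'],3)); return s
E
python3 - <<'E'
from h import *
s=st(); print(R.from_quat(s['tool_rot']).as_matrix().round(3), s['joint_positions'])
for n in ['scene','top']:
    c=optics.camera(n); cv2.imwrite(f'pics/{n}0.png',c['pixels'])
    for th in ['tapper','boss_top','crank_grip','catch_grip','oil_bottle','spare_boss_a','hose_barb','chip_brush']:
        print(n,th,[(np.round(d['centre'],4).tolist(),round(d['p'],2)) for d in optics.place_of(c,th)[:3]])
E
```

```text
pics
t 0.0 pos [0.1719 0.6006 0.4039] q [ 0.0977  0.7003 -0.0988  0.7002] F [ 0.1  0.6 -0.5] g 0.997
[[-0.     0.275  0.961]
 [-0.001  0.961 -0.275]
 [-1.    -0.002 -0.   ]] [ 1.27300718e+00  4.23823281e-01  1.63073716e+00 -1.66719410e-05
  1.08859214e+00 -1.90268326e-02]
scene tapper [([0.5451, -0.0562, 0.0002], 0.82)]
scene boss_top [([0.5422, -0.0587, 0.0681], 0.7)]
scene crank_grip [([0.5374, -0.1071, 0.1713], 0.7)]
scene catch_grip [([0.5572, 0.0417, 0.1608], 0.61)]
scene oil_bottle [([0.4079, -0.1185, -0.0003], 0.61), ([0.5544, 0.0458, 0.1643], 0.36)]
scene spare_boss_a [([0.6525, -0.1641, -0.0023], 0.92), ([0.5243, -0.2227, 0.0017], 0.78), ([0.4075, -0.1196, -0.0051], 0.6)]
scene hose_barb [([0.686, -0.075, 0.0007], 0.84)]
scene chip_brush [([0.4357, 0.1341, 0.0003], 0.64)]
top tapper [([0.5438, -0.0555, -0.0047], 0.69), ([0.5279, -0.2188, 0.0034], 0.32)]
top boss_top [([0.5383, -0.0545, 0.0615], 0.55)]
top crank_grip [([0.5292, -0.1114, 0.1654], 0.64)]
top catch_grip [([0.5562, 0.0438, 0.1652], 0.93)]
top oil_bottle [([0.4116, -0.1216, 0.0049], 0.89), ([0.5306, -0.1121, 0.1653], 0.56), ([0.6835, -0.0758, -0.0016], 0.5)]
top spare_boss_a [([0.5263, -0.2196, 0.0018], 0.89), ([0.6517, -0.1662, 0.0006], 0.8)]
top hose_barb [([0.6871, -0.0752, -0.0006], 0.5)]
top chip_brush [([0.4362, 0.1336, -0.0014], 0.7)]
```

View pics/scene0.png

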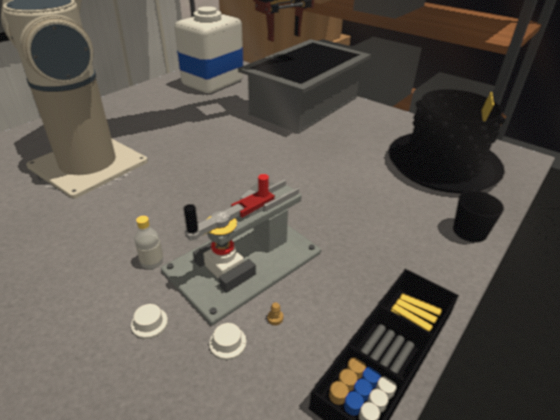

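View pics/top0.png

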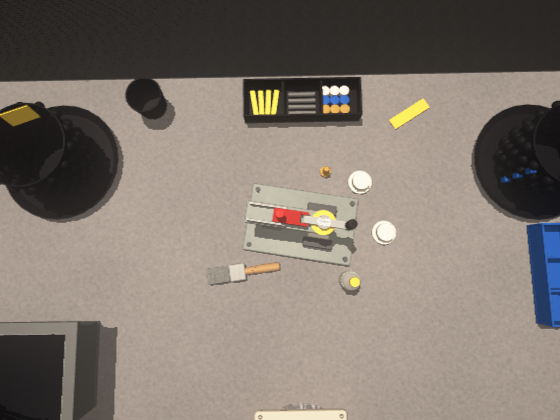

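The scene view shows the stand centred near (225,250), with the red catch knob at (263,185) and the black crank knob at (190,217). In the top view the catch knob is at (281,216), the crank knob at (351,225) and the spindle at (323,222). The bottle (350,282) and the spare bosses (360,182 and 385,233) are close to the crank side. Next I'll refine the axis from depth.

```bash
cat >> h.py <<'E'
def cloud(c):
    z=c['z_map']; H,W=z.shape; f=H/2/np.tan(np.radians(c['fovy'])/2)
    v,u=np.mgrid[:H,:W]; P=np.stack([(u-c['cx'])/f*z,(v-c['cy'])/f*z,z],-1)
    T=c['cam_to_world']; return P@T[:3,:3].T+T[:3,3]
E
python3 - <<'E'
from h import *
for n in ['top','scene']:
    c=optics.camera(n); P=cloud(c); z=c['z_map']; px=c['pixels'].astype(int); hsv=cv2.cvtColor(c['pixels'],cv2.COLOR_BGR2HSV)
    print(n,c['cam_to_world'][:3,3].round(3),c['fovy'])
    box=(z>0)&(P[...,0]>.45)&(P[...,0]<.65)&(P[...,1]>-.2)&(P[...,1]<.15)
    for nm,m in [('cranktop',(px.max(-1)<60)&(P[...,2]>.15)),('catchtop',(px[...,2]>110)&(px[...,1]<60)&(P[...,2]>.15)),('yellow',(hsv[...,0]>20)&(hsv[...,0]<35)&(hsv[...,1]>150)&(P[...,2]>.05)),('redplate',(px[...,2]>110)&(px[...,1]<60)&(P[...,2]<.15)&(P[...,2]>.1))]:
        q=P[m&box]
        if len(q): print(nm,len(q),q.mean(0).round(4),q.min(0).round(4),q.max(0).round(4),((q.min(0)+q.max(0))/2).round(4))
    m=box&(P[...,2]>.1)&(P[...,2]<.13)
    q=P[m]; r=cv2.minAreaRect((q[:,:2]*1000).astype(np.float32)); print('arm',r)
    q=P[(z>0)&(abs(P[...,2]-.015)<.004)&box]; print('base',cv2.minAreaRect((q[:,:2]*1000).astype(np.float32)))
E
```

```text
top [0.467 0.039 1.   ] 55.9969436582108
cranktop 2 [ 0.5314 -0.0993  0.1718] [ 0.5283 -0.1003  0.1712] [ 0.5345 -0.0982  0.1724] [ 0.5314 -0.0993  0.1718]
catchtop 12 [0.5515 0.0408 0.1666] [0.5497 0.0334 0.1515] [0.5558 0.0486 0.1804] [0.5528 0.041  0.1659]
yellow 35 [ 0.5338 -0.055   0.1259] [ 0.5212 -0.0779  0.1233] [ 0.5641 -0.0285  0.1298] [ 0.5427 -0.0532  0.1265]
redplate 30 [0.5491 0.038  0.1415] [0.5438 0.0312 0.1372] [0.5549 0.0508 0.1484] [0.5493 0.041  0.1428]
arm ((552.898681640625, 7.071510314941406), (225.68728637695312, 54.419029235839844), 81.34626770019531)
base ((550.5225219726562, -26.885467529296875), (199.4617919921875, 344.9169616699219), 0.13148429989814758)
scene [ 0.965 -0.439  0.604] 52.673999863478805
cranktop 267 [ 0.539  -0.1137  0.1747] [ 0.5262 -0.1197  0.15  ] [ 0.5453 -0.1027  0.1919] [ 0.5357 -0.1112  0.1709]
catchtop 120 [0.5649 0.0369 0.1703] [0.5529 0.0308 0.1501] [0.5701 0.0463 0.1836] [0.5615 0.0386 0.1668]
yellow 182 [ 0.5588 -0.0604  0.1267] [ 0.5448 -0.0827  0.1234] [ 0.5706 -0.0309  0.1289] [ 0.5577 -0.0568  0.1262]
redplate 302 [0.5598 0.0153 0.1419] [ 0.5351 -0.0225  0.1325] [0.5756 0.0529 0.1499] [0.5553 0.0152 0.1412]
arm ((556.2354736328125, -0.6763534545898438), (239.04611206054688, 53.9703369140625), 77.7335205078125)
base ((567.4367065429688, -24.596725463867188), (289.99359130859375, 208.2970428466797), 80.8931884765625)
```

Emit:
{"fn": "carry_out", "kwargs": {
  "targets": [
    [0, 0, 0, -7, 0, 0],
    [0, -3.5, 3.1, 0, 0, 0],
    [0, -3.5, 3.1, 0, 0, 0],
    [0, -3.5, 3.1, 0, 0, 0],
    [0, -3.5, 3.1, 0, 0, 0],
    [0, -3.5, 3.1, 0, 0, 0],
    [0, -3.5, 3.1, 0, 0, 0],
    [0, -3.5, 3.1, 0, 0, 0],
    [0, -3.5, 3.1, 0, 0, 0],
    [0, -3.5, 3.1, 0, 0, 0]
  ],
  "hand": 0.6
}}

```text
t: 2.0
position: [0.3991, 0.2445, 0.405]
tool_rot: [0.055, 0.705, -0.055, 0.705]
wrist_force: [1.0, 0.0, -0.0]
gripper_width: 0.605
```

Emit:
{"fn": "carry_out", "kwargs": {
  "targets": [
    [0, -3.5, 3.1, 0, 0, 0],
    [0, -3.5, 3.1, 0, 0, 0],
    [0, -3.5, 3.1, 0, 0, 0],
    [0, -3.5, 3.1, 0, 0, 0],
    [0, 0, 0, 0, 0, 0],
    [0, 0, 0, 0, 0, 0]
  ]
}}

```text
t: 2.6
position: [0.4993, 0.0877, 0.4046]
tool_rot: [0.056, 0.705, -0.056, 0.705]
wrist_force: [-0.3, -0.2, -0.2]
gripper_width: 0.596
```

```bash
cat >> h.py <<'E'
def wcloud(c,s):
    z=c['z_map']; H,W=z.shape; f=H/2/np.tan(np.radians(c['fovy'])/2)
    v,u=np.mgrid[:H,:W]; dx=u-c['cx']; dy=v-c['cy']; r=np.hypot(dx,dy)+1e-9; th=r/f
    k=np.tan(np.minimum(th,1.5))/r
    P=np.stack([dx*k*z,dy*k*z,z],-1); T=c['T_tool_cam']; P=P@T[:3,:3].T+T[:3,3]
    return P@R.from_quat(s['tool_rot']).as_matrix().T+np.array(s['position'])
E
python3 - <<'E'
from h import *
s=st(); c=optics.camera('wrist'); cv2.imwrite('pics/w1.png',c['pixels']); np.save('w1z.npy',c['z_map']); P=wcloud(c,s); np.save('w1P.npy',P)
print(c['T_tool_cam'].round(3),c['fovy'])
print(R.from_quat(s['tool_rot']).as_matrix().round(3))
for th in ['tapper','boss_top','crank_grip','catch_grip']:
    print(th,[(np.round(d['centre'],4).tolist(),round(d['p'],2)) for d in optics.place_of(c,th)[:3]])
E
```

```text
t 2.6 pos [0.4993 0.0877 0.4046] q [ 0.0563  0.705  -0.0562  0.7047] F [-0.3 -0.2 -0.2] g 0.596
[[-0.    -0.253  0.967  0.02 ]
 [ 1.     0.001  0.001  0.   ]
 [-0.001  0.967  0.253 -0.07 ]
 [ 0.     0.     0.     1.   ]] 65.70646984690485
[[-0.     0.159  0.987]
 [ 0.     0.987 -0.159]
 [-1.     0.    -0.   ]]
tapper [([0.5454, -0.058, -0.0013], 0.91)]
boss_top [([0.5468, -0.0525, 0.0634], 0.8)]
crank_grip [([0.5399, -0.107, 0.1706], 0.59)]
catch_grip [([0.5599, 0.0347, 0.1668], 0.72)]
```

View pics/w1.png

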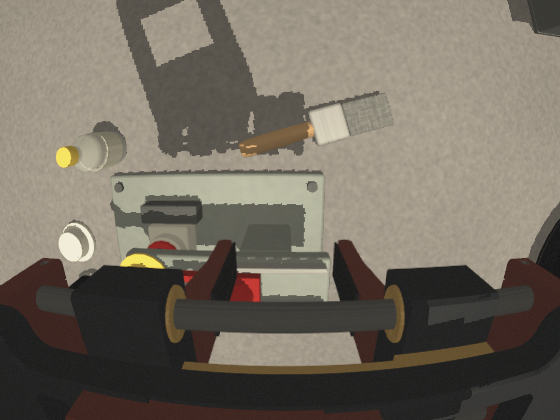

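```bash
python3 - <<'E'
from h import *
P=np.load('w1P.npy'); z=np.load('w1z.npy'); px=cv2.imread('pics/w1.png').astype(int)
red=(px[...,2]>90)&(px[...,1]<50)&(px[...,0]<60)
box=(z>0)&(P[...,0]>.45)&(P[...,0]<.65)&(P[...,1]>-.2)&(P[...,1]<.15)
def fit(q):
    from scipy.optimize import least_squares
    return least_squares(lambda p:np.hypot(q[:,0]-p[0],q[:,1]-p[1])-.01,q[:,:2].mean(0),loss='soft_l1',f_scale=.001).x
for nm,m in [('catch top',red&(P[...,2]>.178)),('catch side',red&(P[...,2]>.15)&(P[...,2]<.178)),('crank top',(P[...,2]>.184)&(px.max(-1)<60)),('crank side',(P[...,2]>.15)&(P[...,2]<.183)&(px.max(-1)<60))]:
    q=P[m&box]; print(nm,len(q)); 
    if len(q)>5: print(q.mean(0).round(4),((q.min(0)+q.max(0))/2).round(4),fit(q).round(4), np.ptp(q,axis=0).round(3))
q=P[red&box&(P[...,2]>.13)&(P[...,2]<.15)]; print('plate',cv2.minAreaRect((q[:,:2]*1000).astype(np.float32)))
q=P[box&(P[...,2]>.1)&(P[...,2]<.13)]; print('arm',cv2.minAreaRect((q[:,:2]*1000).astype(np.float32)))
E
```

```text
catch top 9
[0.4765 0.069  0.2914] [0.4842 0.0684 0.2791] [0.4736 0.0719] [0.041 0.033 0.074]
catch side 224
[0.5506 0.0451 0.1591] [0.5536 0.0441 0.1603] [0.5589 0.0418] [0.011 0.016 0.02 ]
crank top 43873
[0.4752 0.0858 0.3302] [0.4926 0.0756 0.2852] [0.4755 0.0825] [0.078 0.149 0.124]
crank side 85
[ 0.5242 -0.1056  0.1613] [ 0.5241 -0.107   0.161 ] [ 0.5336 -0.1081] [0.003 0.01  0.022]
plate ((543.7987060546875, 25.99334716796875), (68.79537200927734, 17.290647506713867), 72.11243438720703)
arm ((544.7488403320312, 9.773994445800781), (226.02598571777344, 45.547508239746094), 77.52742767333984)
```

The wrist view shows the plate edge level in the picture (row ~175), so the tool's y axis is aligned with the tapper's y axis. The fits put the catch knob at (0.559,0.041), the crank knob at (0.5335,-0.108) and the spindle at about (0.543,-0.053), and these agree with each other. Next I'll grip the catch.

Emit:
{"fn": "carry_out", "kwargs": {
  "targets": [
    [0, -1.8, 3.3, 0, 0, 0],
    [0, -1.9, 3.3, 0, 0, 0],
    [2.5, 0, 0, 0, 0, 0],
    [2.5, 0, 0, 0, 0, 0],
    [2.4, 0, 0, 0, 0, 0],
    [0, 0, 0, 0, 0, 0]
  ]
}}

```text
t: 3.45
position: [0.557, 0.0426, 0.3279]
tool_rot: [0.055, 0.707, -0.055, 0.703]
wrist_force: [-0.4, 0.1, -0.0]
gripper_width: 0.599
```

Emit:
{"fn": "carry_out", "kwargs": {
  "targets": [
    [0, 0, 0, 0, 0, 0],
    [0, 0, 0, 0, 0, 0],
    [0, 0, 0, 0, 0, 0],
    [0, 0, 0, 0, 0, 0],
    [0, 0, 0, 0, 0, 0]
  ],
  "hand": 0,
  "grip_force": 30
}}

```text
t: 3.95
position: [0.5587, 0.0418, 0.3315]
tool_rot: [0.055, 0.704, -0.055, 0.705]
wrist_force: [-0.3, 1.4, 4.5]
gripper_width: 0.225
```

Emit:
{"fn": "carry_out", "kwargs": {
  "targets": [
    [0, 0.8, 0, 0, 0, 0],
    [0, 0.8, 0, 0, 0, 0],
    [0, 0.8, 0, 0, 0, 0],
    [0, 0.8, 0, 0, 0, 0],
    [0, 0.6, 0, 0, 0, 0],
    [0, 0.3, 0, 0, 0, 0],
    [0, 0, 0, 0, 0, 0],
    [0, 0, 0, 0, 0, 0]
  ]
}}

```text
t: 4.75
position: [0.5651, 0.0798, 0.3314]
tool_rot: [0.053, 0.705, -0.057, 0.705]
wrist_force: [-1.7, -21.4, 8.3]
gripper_width: 0.219
```

```bash
python3 - <<'E'
from h import *
s=st()
E
```

```text
t 4.75 pos [0.5651 0.0798 0.3314] q [ 0.0529  0.7048 -0.057   0.7052] F [ -1.7 -21.4   8.3] g 0.219
```

Emit:
{"fn": "carry_out", "kwargs": {
  "targets": [
    [0, -0.2, 0, 0, 0, 0],
    [0, 0, 0, 0, 0, 0],
    [0, 0, 0, 0, 0, 0],
    [-2.5, 0, 0, 0, 0, 0],
    [-2.5, 0, 0, 0, 0, 0],
    [-2.5, 0, 0, 0, 0, 0],
    [0, 0, 0, 0, 0, 0],
    [0, 0, 0, 0, 0, 0]
  ],
  "hand": 0.6
}}

```text
t: 5.55
position: [0.5644, 0.0807, 0.4056]
tool_rot: [0.055, 0.705, -0.055, 0.705]
wrist_force: [0.5, 0.5, 1.1]
gripper_width: 0.602
```

```bash
python3 - <<'E'
from h import *
s=st(); 
for n in ['scene','top']:
    c=optics.camera(n); cv2.imwrite(f'pics/{n}2.png',c['pixels'])
    for th in ['crank_grip','catch_grip']:
        print(th,[(np.round(d['centre'],4).tolist(),round(d['p'],2)) for d in optics.place_of(c,th)[:3]])
E
```

```text
t 5.55 pos [0.5644 0.0807 0.4056] q [ 0.0553  0.7047 -0.0551  0.7052] F [0.5 0.5 1.1] g 0.602
crank_grip [([0.5343, -0.1119, 0.1688], 0.66)]
catch_grip [([0.5639, 0.0799, 0.163], 0.72)]
crank_grip [([0.5334, -0.1083, 0.1679], 0.5)]
catch_grip []
```

View pics/scene2.png

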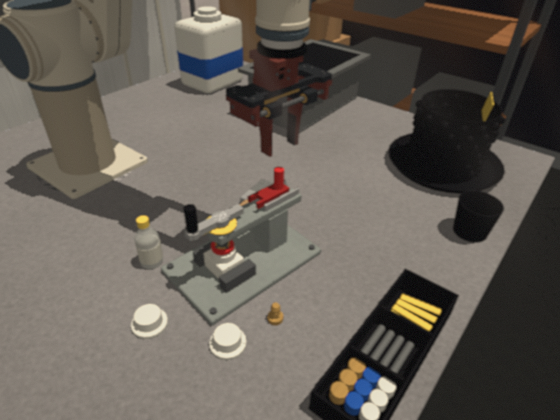

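The picture shows the catch slid open, with its red knob at (279,178) and the prongs clear of the crank tail. Next is the crank knob.

Emit:
{"fn": "carry_out", "kwargs": {
  "targets": [
    [0, -4.7, 0, 0, 0, 0],
    [0, -4.8, 0, 0, 0, 0],
    [0, -4.8, 0, 0, 0, 0],
    [0, -4.8, 0, 0, 0, 0],
    [0, 0, 0, 0, 0, 0],
    [2.4, 0, 0, 0, 0, 0],
    [2.4, 0, 0, 0, 0, 0],
    [2.4, 0, 0, 0, 0, 0],
    [0, 0, 0, 0, 0, 0]
  ],
  "hand": 0.5
}}

```text
t: 6.75
position: [0.5337, -0.1075, 0.3306]
tool_rot: [0.056, 0.707, -0.055, 0.703]
wrist_force: [-0.7, -0.0, 0.1]
gripper_width: 0.498
```

Emit:
{"fn": "carry_out", "kwargs": {
  "targets": [
    [0, 0, 0, 0, 0, 0],
    [0, 0, 0, 0, 0, 0],
    [0, 0, 0, 0, 0, 0],
    [0, 0, 0, 0, 0, 0],
    [0, 0, 0, 0, 0, 0]
  ],
  "hand": 0,
  "grip_force": 40
}}

```text
t: 7.25
position: [0.5352, -0.1089, 0.3349]
tool_rot: [0.055, 0.704, -0.056, 0.706]
wrist_force: [-0.5, -4.5, 5.2]
gripper_width: 0.22
```

```bash
python3 - <<'E'
from h import *
s=st(); 
c=optics.camera('scene'); cv2.imwrite(f'pics/scene3.png',c['pixels'])
E
```

```text
t 7.25 pos [ 0.5352 -0.1089  0.3349] q [ 0.0547  0.7041 -0.0557  0.7058] F [-0.5 -4.5  5.2] g 0.22
```

View pics/scene3.png

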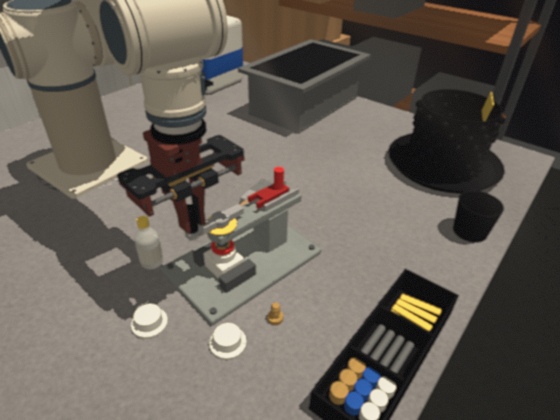

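Emit:
{"fn": "carry_out", "kwargs": {
  "targets": [
    [0, 0.19, -1.42, 0, 0, 0],
    [0, 0.55, -1.33, 0, 0, 0],
    [0, 0.87, -1.14, 0, 0, 0],
    [0, 1.14, -0.87, 0, 0, 0],
    [0, 1.33, -0.55, 0, 0, 0],
    [0, 1.42, -0.19, 0, 0, 0],
    [0, 0, 0, 0, 0, 0],
    [0, 0, 0, 0, 0, 0]
  ]
}}

```text
t: 8.1
position: [0.4898, -0.0455, 0.3342]
tool_rot: [0.055, 0.704, -0.055, 0.706]
wrist_force: [2.4, -2.8, -2.4]
gripper_width: 0.219
```

```bash
cat >> h.py <<'E'
def phi(s,C=(.5436,-.0533)):
    M=R.from_quat(s['tool_rot']).as_matrix(); ty=np.array([.159,.987]); tx=np.array([.987,-.159])
    g=np.array(s['position'])+.163*M[:,0]; d=g[:2]-C; y,x=d@ty,d@tx
    print('grasp',g.round(4),'phi',np.degrees(np.arctan2(-x,-y)).round(1),'r',np.hypot(x,y).round(4))
E
python3 - <<'E'
from h import *
s=st(); phi(s)
E
```

```text
t 8.1 pos [ 0.4898 -0.0455  0.3342] q [ 0.0549  0.7039 -0.0553  0.706 ] F [ 2.4 -2.8 -2.4] g 0.219
grasp [ 0.4902 -0.0456  0.1712] phi 89.1 r 0.0539
```

Emit:
{"fn": "carry_out", "kwargs": {
  "targets": [
    [0, 1.42, 0.19, 0, 0, 0],
    [0, 1.33, 0.55, 0, 0, 0],
    [0, 1.14, 0.87, 0, 0, 0],
    [0, 0.87, 1.14, 0, 0, 0],
    [0, 0.55, 1.33, 0, 0, 0],
    [0, 0.19, 1.42, 0, 0, 0],
    [0, 0, 0, 0, 0, 0],
    [0, 0, 0, 0, 0, 0]
  ]
}}

```text
t: 8.9
position: [0.5511, 0.0, 0.333]
tool_rot: [0.055, 0.706, -0.056, 0.704]
wrist_force: [-3.4, -4.0, -1.2]
gripper_width: 0.224
```

```bash

python3 - <<'E'
from h import *
s=st(); phi(s); c=optics.camera('scene'); cv2.imwrite(f'pics/scene4.png',c['pixels'])
print(optics.place_of(c,'catch_grip')[:1])
E
```

```text
t 8.9 pos [0.5511 0.     0.333 ] q [ 0.055   0.7062 -0.0556  0.7036] F [-3.4 -4.  -1.2] g 0.224
grasp [ 5.505e-01 -1.000e-04  1.700e-01] phi 178.2 r 0.0536
[{'centre': [0.5639, 0.0818, 0.1626], 'p': 0.92}]
```

View pics/scene4.png

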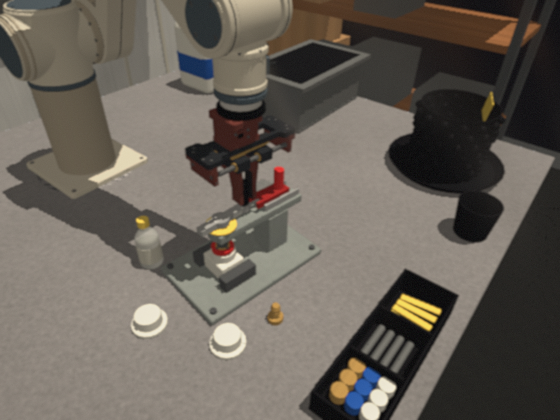

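The knob is now on the column side, about 178° forward, and the catch is still open (knob at (279,178)). Next I'll back off a quarter turn.

Emit:
{"fn": "carry_out", "kwargs": {
  "targets": [
    [0, -0.19, -1.42, 0, 0, 0],
    [0, -0.55, -1.33, 0, 0, 0],
    [0, -0.87, -1.14, 0, 0, 0],
    [0, -1.14, -0.87, 0, 0, 0],
    [0, -1.33, -0.55, 0, 0, 0],
    [0, -1.42, -0.19, 0, 0, 0],
    [0, 0, 0, 0, 0, 0],
    [0, 0, 0, 0, 0, 0]
  ]
}}

```text
t: 9.8
position: [0.4897, -0.046, 0.3341]
tool_rot: [0.055, 0.704, -0.056, 0.706]
wrist_force: [3.9, -2.6, -2.0]
gripper_width: 0.219
```

```bash

python3 - <<'E'
from h import *
s=st(); phi(s); c=optics.camera('scene'); cv2.imwrite(f'pics/scene5.png',c['pixels'])
E
```

```text
t 9.8 pos [ 0.4897 -0.046   0.3341] q [ 0.0555  0.7041 -0.0557  0.7058] F [ 3.9 -2.6 -2. ] g 0.219
grasp [ 0.49   -0.0461  0.1711] phi 88.5 r 0.054
```

View pics/scene5.png

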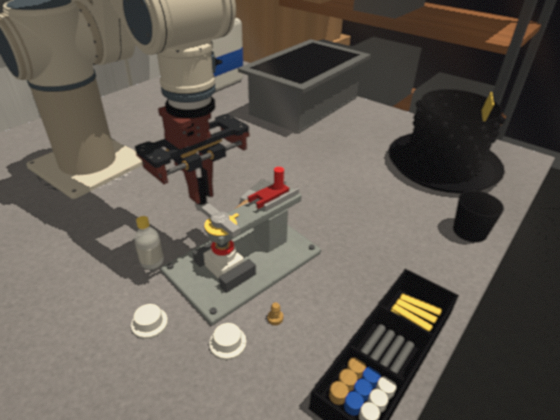

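The crank has swung back about 90°, and the yellow pointer stayed behind at (235,217). Next is the second forward stroke.

Emit:
{"fn": "carry_out", "kwargs": {
  "targets": [
    [0, 1.42, 0.19, 0, 0, 0],
    [0, 1.33, 0.55, 0, 0, 0],
    [0, 1.14, 0.87, 0, 0, 0],
    [0, 0.87, 1.14, 0, 0, 0],
    [0, 0.55, 1.33, 0, 0, 0],
    [0, 0.19, 1.42, 0, 0, 0],
    [0, 0, 0, 0, 0, 0]
  ]
}}

```text
t: 10.55
position: [0.5518, 0.0001, 0.3328]
tool_rot: [0.054, 0.707, -0.056, 0.703]
wrist_force: [-1.7, -4.6, 1.3]
gripper_width: 0.217
```

Emit:
{"fn": "carry_out", "kwargs": {
  "targets": [
    [0, -0.19, 1.42, 0, 0, 0],
    [0, -0.55, 1.33, 0, 0, 0],
    [0, -0.87, 1.14, 0, 0, 0],
    [0, -1.14, 0.87, 0, 0, 0],
    [0, -1.33, 0.55, 0, 0, 0],
    [0, -1.42, 0.19, 0, 0, 0],
    [0, 0, 0, 0, 0, 0],
    [0, 0, 0, 0, 0, 0]
  ]
}}

```text
t: 11.35
position: [0.5983, -0.0619, 0.3332]
tool_rot: [0.056, 0.704, -0.055, 0.705]
wrist_force: [6.3, 2.4, -5.8]
gripper_width: 0.216
```

```bash

python3 - <<'E'
from h import *
s=st(); phi(s,(.5428,-.0545)); c=optics.camera('scene'); cv2.imwrite(f'pics/scene6.png',c['pixels'])
E
```

```text
t 11.35 pos [ 0.5983 -0.0619  0.3332] q [ 0.0561  0.7045 -0.0549  0.7054] F [ 6.3  2.4 -5.8] g 0.216
grasp [ 0.5985 -0.0617  0.1702] phi -91.8 r 0.0561
```

View pics/scene6.png

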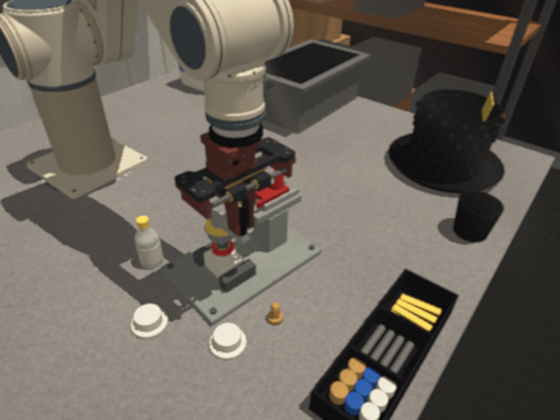

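The crank is at about 268°, on the far +x side, still gripped, and the catch is open. Next is the second back-off, followed by a check.

Emit:
{"fn": "carry_out", "kwargs": {
  "targets": [
    [0, 1.42, -0.19, 0, 0, 0],
    [0, 1.33, -0.55, 0, 0, 0],
    [0, 1.14, -0.87, 0, 0, 0],
    [0, 0.87, -1.14, 0, 0, 0],
    [0, 0.55, -1.33, 0, 0, 0],
    [0, 0.19, -1.42, 0, 0, 0],
    [0, 0, 0, 0, 0, 0],
    [0, 0, 0, 0, 0, 0]
  ]
}}

```text
t: 12.2
position: [0.5496, 0.0002, 0.3333]
tool_rot: [0.055, 0.706, -0.056, 0.703]
wrist_force: [-1.7, -5.6, -3.2]
gripper_width: 0.222
```

```bash

python3 - <<'E'
from h import *
s=st(); phi(s,(.5428,-.0545)); c=optics.camera('scene'); cv2.imwrite(f'pics/scene7.png',c['pixels'])
E
```

```text
t 12.2 pos [5.496e-01 2.000e-04 3.333e-01] q [ 0.0546  0.7064 -0.0556  0.7035] F [-1.7 -5.6 -3.2] g 0.222
grasp [ 0.5489 -0.      0.1703] phi 177.2 r 0.0548
```

View pics/scene7.png

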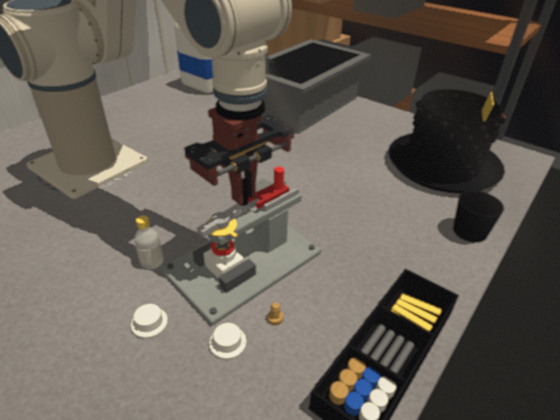

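The crank is backed off about 90°, with the pointer left ahead at (228,228). Next is the final stroke to the stop.

Emit:
{"fn": "carry_out", "kwargs": {
  "targets": [
    [0, -0.19, 1.42, 0, 0, 0],
    [0, -0.55, 1.33, 0, 0, 0],
    [0, -0.87, 1.14, 0, 0, 0],
    [0, -1.14, 0.87, 0, 0, 0],
    [0, -1.33, 0.55, 0, 0, 0],
    [0, -1.42, 0.19, 0, 0, 0],
    [0, 0, 0, 0, 0, 0]
  ]
}}

```text
t: 12.95
position: [0.5979, -0.0647, 0.3335]
tool_rot: [0.056, 0.704, -0.056, 0.705]
wrist_force: [3.1, 1.2, -9.6]
gripper_width: 0.225
```

Emit:
{"fn": "carry_out", "kwargs": {
  "targets": [
    [0, -1.42, -0.19, 0, 0, 0],
    [0, -1.33, -0.55, 0, 0, 0],
    [0, -1.14, -0.87, 0, 0, 0],
    [0, -0.87, -1.14, 0, 0, 0],
    [0, -0.55, -1.33, 0, 0, 0],
    [0, -0.19, -1.42, 0, 0, 0],
    [0, 0, -0.2, 0, 0, 0],
    [0, 0, 0, 0, 0, 0],
    [0, 0, 0, 0, 0, 0]
  ]
}}

```text
t: 13.85
position: [0.5329, -0.1083, 0.3331]
tool_rot: [0.055, 0.704, -0.055, 0.706]
wrist_force: [7.7, 3.6, -18.6]
gripper_width: 0.223
```

```bash

python3 - <<'E'
from h import *
s=st(); phi(s,(.5428,-.0545)); c=optics.camera('scene'); cv2.imwrite(f'pics/scene8.png',c['pixels'])
E
```

```text
t 13.85 pos [ 0.5329 -0.1083  0.3331] q [ 0.0551  0.7043 -0.0555  0.7055] F [  7.7   3.6 -18.6] g 0.223
grasp [ 0.5332 -0.1084  0.1701] phi 0.9 r 0.0548
```

View pics/scene8.png

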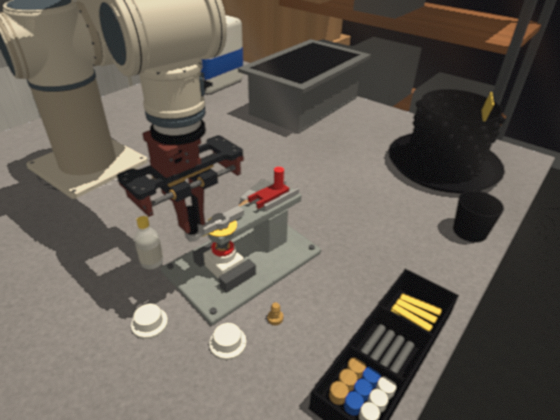

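The knob is back at its start side, at about 361°. I'll push a little further to confirm the stop and relieve the vertical pull from the sinking crank.

Emit:
{"fn": "carry_out", "kwargs": {
  "targets": [
    [0.15, 0, -0.15, 0, 0, 0],
    [0.1, 0, -0.15, 0, 0, 0],
    [0, 0, 0, 0, 0, 0],
    [0, 0, 0, 0, 0, 0],
    [0, 0, 0, 0, 0, 0]
  ]
}}

```text
t: 14.4
position: [0.5314, -0.1083, 0.3322]
tool_rot: [0.055, 0.703, -0.056, 0.707]
wrist_force: [10.6, 1.8, -11.2]
gripper_width: 0.221
```

```bash

python3 - <<'E'
from h import *
s=st(); phi(s,(.5428,-.0545))
E
```

```text
t 14.4 pos [ 0.5314 -0.1083  0.3322] q [ 0.0549  0.7025 -0.0558  0.7073] F [ 10.6   1.8 -11.2] g 0.221
grasp [ 0.5325 -0.1086  0.1692] phi 1.6 r 0.055
```

Emit:
{"fn": "carry_out", "kwargs": {
  "targets": [
    [0.05, 0, -0.15, 0, 0, 0],
    [0.05, 0, -0.15, 0, 0, 0],
    [0, 0, 0, 0, 0, 0],
    [0, 0, 0, 0, 0, 0],
    [0, 0, 0, 0, 0, 0]
  ]
}}

```text
t: 14.9
position: [0.5296, -0.108, 0.332]
tool_rot: [0.055, 0.701, -0.056, 0.709]
wrist_force: [13.2, 1.0, -9.3]
gripper_width: 0.215
```

```bash

python3 - <<'E'
from h import *
s=st(); phi(s,(.5428,-.0545))
E
```

```text
t 14.9 pos [ 0.5296 -0.108   0.332 ] q [ 0.0548  0.7011 -0.056   0.7088] F [13.2  1.  -9.3] g 0.215
grasp [ 0.5314 -0.1084  0.169 ] phi 2.8 r 0.0551
```

The force rises to 13 N, above the 8 N cutting force, with almost no motion, so the crank is at the stop. I'll unload, release, lift and retreat.

Emit:
{"fn": "carry_out", "kwargs": {
  "targets": [
    [0, 0, 0.2, 0, 0, 0],
    [0, 0, 0.2, 0, 0, 0],
    [0, 0, 0, 0, 0, 0]
  ]
}}

```text
t: 15.2
position: [0.5322, -0.1086, 0.3316]
tool_rot: [0.055, 0.703, -0.056, 0.707]
wrist_force: [7.5, -0.1, -4.2]
gripper_width: 0.216
```

Emit:
{"fn": "carry_out", "kwargs": {
  "targets": [
    [0, 0, 0, 0, 0, 0],
    [0, 0, 0, 0, 0, 0],
    [0, 0, 0, 0, 0, 0],
    [0, 0, 0, 0, 0, 0],
    [-2, 0, 0, 0, 0, 0],
    [-2, 0, 0, 0, 0, 0],
    [-2, 0, 0, 0, 0, 0],
    [-2, 0, 0, 0, 0, 0],
    [0, 0, 0, 0, 0, 0]
  ],
  "hand": 0.5
}}

```text
t: 16.1
position: [0.5314, -0.108, 0.4127]
tool_rot: [0.055, 0.703, -0.056, 0.707]
wrist_force: [0.2, -0.1, -0.3]
gripper_width: 0.5
```

Emit:
{"fn": "carry_out", "kwargs": {
  "targets": [
    [-2, 3, -3, 0, 0, 0],
    [-2, 3, -3, 0, 0, 0],
    [-2, 3, -3, 0, 0, 0],
    [-1, 3, -3, 0, 0, 0],
    [0, 3, -2, 0, 0, 0],
    [0, 3, -2, 0, 0, 0],
    [0, 3, -2, 0, 0, 0],
    [0, 0, 0, 0, 0, 0],
    [0, 0, 0, 0, 0, 0]
  ]
}}

```text
t: 17.0
position: [0.3854, 0.1281, 0.4795]
tool_rot: [0.054, 0.705, -0.055, 0.705]
wrist_force: [0.2, 0.1, -0.3]
gripper_width: 0.5
```

```bash

python3 - <<'E'
from h import *
s=st(); 
for n in ['scene','top']:
    c=optics.camera(n); cv2.imwrite(f'pics/{n}9.png',cv2.resize(c['pixels'][150:300,130:330] if n=='scene' else c['pixels'][150:310,190:430],None,fx=3,fy=3))
    for th in ['crank_grip','catch_grip','oil_bottle','spare_boss_a','hose_barb','chip_brush']:
        print(th,[(np.round(d['centre'],4).tolist(),round(d['p'],2)) for d in optics.place_of(c,th)[:3]])
E
```

```text
t 17.0 pos [0.3854 0.1281 0.4795] q [ 0.0542  0.7053 -0.0547  0.7047] F [ 0.2  0.1 -0.3] g 0.5
crank_grip [([0.5374, -0.1102, 0.1669], 0.58)]
catch_grip [([0.5645, 0.0791, 0.1628], 0.91)]
oil_bottle [([0.4081, -0.1202, -0.0046], 0.68)]
spare_boss_a [([0.527, -0.2216, 0.0034], 0.92), ([0.6569, -0.162, -0.0007], 0.71)]
hose_barb [([0.6877, -0.0757, 0.0025], 0.76), ([0.5418, -0.056, 0.0694], 0.33)]
chip_brush [([0.4345, 0.1353, 0.0064], 0.72)]
crank_grip [([0.5298, -0.1076, 0.1571], 0.39)]
catch_grip [([0.5628, 0.0805, 0.1625], 0.71)]
oil_bottle [([0.6553, -0.1696, 0.0013], 0.7), ([0.409, -0.1206, 0.0017], 0.54)]
spare_boss_a [([0.5292, -0.2192, 0.0], 0.61), ([0.6583, -0.1656, 0.0009], 0.57)]
hose_barb [([0.5319, -0.1112, 0.1623], 0.59), ([0.6839, -0.0777, -0.0027], 0.5)]
chip_brush [([0.4376, 0.1327, -0.0025], 0.81)]
```

View pics/scene9.png

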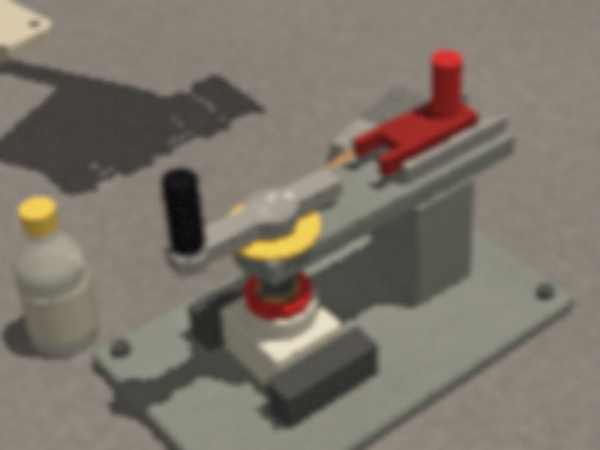

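View pics/top9.png

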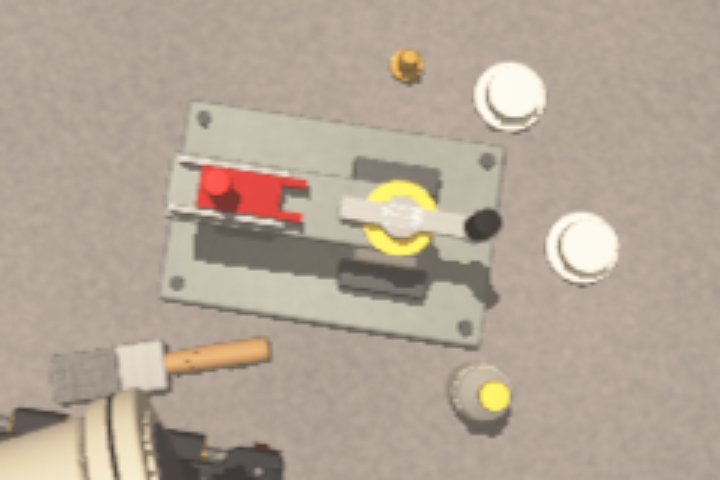

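The scene crop shows the red collar sitting on the white boss (278,297), the knob at the start side (183,210) and the catch open (440,100). In the top crop the crank arm lines up with the stand axis, and the bystanders are where they were. I'll hand in.

```bash
python3 -c "
from h import *
print(ticket.close_job())"
```

```text
the job is handed in; nothing more can be done
None
```

The tap is one full turn in, with the red collar down on the boss. The catch is open and the hand has let go and moved clear. I handed the job in at about 17 s of the 64 s allowed; it reported no verdict.

- **Catch:** I slid it open until it hit its stop. The hand moved about 38 mm and the force rose to 21 N. The cameras put the knob 38–40 mm from where it started, and it was still there at the end.
- **Crank, from the hand's position:** it went forward to about 178°, back to about 89°, forward to about 268°, back to about 177°, then forward to the stop at about 360°. At the stop the force rose to 13 N, above the 8 N cutting force, with almost no further movement.
- **Last checks:** the pictures show the collar on the boss, the crank arm in line with the stand and the catch prongs clear. The wrist force after letting go was near zero. Every loose part was found within about 8 mm of its first reading, close to the camera error.
- **What disagreed:** in the last top view the networks gave a wrong oil bottle position first (a spare boss) and a wrong hose barb position first (the crank knob). The second guess was right in both cases.
- **Not measured directly:** I could not read advance or backoff, so the angles come only from the hand's position and the pictures.

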